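# Fit the controller card and hold the cover at its index

## Robot

A 7-joint arm with a two-finger parallel gripper is mounted at the origin on a cart in front of the work surface, level with it; the furniture and walls round the work are solid. World frame = base frame: x ahead of the robot, y to its left, z up, the work surface at z = 0. Lengths are in mm, angles in rad, forces in N, time in s.
With the tool pointing down it reaches from about 425 to 1025 mm from the base axis. Payload 9.4 kg.
Tool frame: the origin (TCP) lies at the very end of the fingers, on their centre line; the grasp point (between the pads) lies 19 mm behind it; z points along the fingers, y is the line along which they close (so a half turn about z gives the same grasp; the last joint's range is limited). The gripper opens to 85 mm and grips with 20 to 120 N. Pads are 22 mm wide; open, the fingers measure 114 mm over their backs; the gripper's body (76 mm by 85 mm) begins 54 mm behind the grasp point. The pads swing forward as they close: fully open they stand 13 mm farther back than shut.
Start: joints at [1.245, 0.599, -0.003, 1.599, 0.002, 0.943, -0.08], TCP at [178.515, -702.678, 231.275] pointing down, gripper open.
Joint ranges: [-2.57, 2.57], [-0.35, 1.97], [-1.29, 1.29], [0.11, 2.56], [-1.05, 4.19], [0.11, 1.86], [-2.63, 2.63]. Speed limits (rad/s): [2.22, 2.22, 3.01, 3.01, 3.14, 3.14, 3.14].

## Interface

Orientations are given as a 3x3 rotation matrix whose columns are the frame's x, y, z axes.
In Python, from plant import * gives the robot as it stands. Calls block until the motion is done:
- move_ptp(position, orientation): joint-space move of the TCP to a pose.
- move_l(position, rotation=None, max_speed=150, f_stop=None): straight line of the TCP; rotation=None keeps the orientation; max_speed is the mean speed in mm/s. With f_stop (N) it stops when the force on the tool has changed by that much, and returns True; else False.
- move_joints(angles): joint-space move.
- let_go() and clamp(grasp_force=None): open the fingers fully, or close them until they stop; grasp_force is the grip in N (None keeps the last).
- dwell(seconds).
- ik(position, orientation): joint angles nearest the present ones, or None.
- read_camera(name): name is "scene" or "top" or "wrist"; returns a dict with "frame" (384x512x3 uint8, red, green, blue), "z_map" (384x512 float32, mm along the optical axis (not along the pixel's ray), 0 where there is no reading), "fovy" (degrees; the focal length in pixels is half the picture's height over the tangent of half this angle, whatever the lens; pixels are square), "cx", "cy" (the principal point, pixels), "origin" and "orientation" of the camera in the world; the wrist camera has in their place "hand_eye" (4x4, takes a point from camera to tool coordinates, whose origin is the TCP and whose axes are the flange's). Camera axes: x right, y down, z forward; pixel columns grow to the right and rows downward; lengths in mm; the calibration is good to about 2 mm. A picture is of the moment at which its call begins: read the wrist's pose just before it.
A pose or a line that the arm cannot do raises IKError and nothing moves.
- hand_in(): hands the job in; it is judged then, once.
Trained networks look in the newest picture that a camera, given by its name, has taken for a name from the list of things; names that differ only in an ending like _2 or _b are one class to them, and where a whole thing is asked for, a point or a joint stands for the part that bears it (a point fixed in the world has none). Each returns a list of dicts, best first, with "conf" (0 to 1); they miss things now and then, are a little off and sometimes report something else, mostly with a low value. They report only what shows in the picture. A call takes as long as a camera call.
- search_frame(camera, query): "at" ([column, row] in pixels, amid what is visible of it).
Readings, each from a call of its own:
- read_t(): time.
- read_joint_positions(): joint angles.
- read_joint_velocities(): joint speeds.
- read_joint_torque(): joint torques, N m.
- read_eef_pos(): TCP position.
- read_tool_rot(): TCP orientation.
- read_wrist_force(): force on the tool from outside, world axes, zero at the start.
- read_ft_torque(): the same for the moment, N m.
- read_gripper_width(): opening from 0.0 (shut) to 1.0 (fully open).
- read_grasp_force(): force on a finger pad.
Only numpy, scipy, OpenCV 4.12 (cv2) and the standard library are available. Lean on these libraries where they do the work, as an engineer would, in place of code of your own. Each camera call takes 0.05 s, during which the arm holds its last target. There are 200 camera calls.

## Task

Slide the one full-width circuit card from the card stand down into the empty card guides of the open controller case until it is fully home, chips facing the front of the case like they do in the stand, and let go of it. Then take the case's cover by its bow handle, swing it forward and down until the stay screw on its side stands level with the index clip on the slotted stay quadrant, and finish there, still holding the handle, so that I can tighten the screw. Leave the two narrow cards in the stand, do not shift the clip or the tools and tape lying about, and do not let the cover drop shut.

Things in the scene. Friction and masses are not known exactly. Their poses are not given: they have to be found in the camera images.
- case: grey sheet-metal controller case fixed to the bench, 170 (x) x 220 (y) x 98 mm high, open on top; origin at the centre of its underside, x to its back (hinge side), y to its left, z up. Vents and two glands on its front. White card guides end the card slot, 25 mm in front of the centre; 45 mm is free before and behind it, all else inside is under 45 mm high
- slot_mouth (a point): middle of the card slot at the flared top of the guides, 87 mm above the case's underside, 11 mm below its rim; axes as the case's. The slot stands upright along y: 6 mm wide in x (the card is 3 mm), 128 mm long in y (the card 120 mm); its top 13 mm flare to about 18 mm in x
- slot_floor (a point): middle of the slot's floor, 10 mm above the case's underside, where the bottom edge of the card comes to rest
- card: the full-width loose circuit card, about 0.1 kg: upright green board 3 mm thick (x), 120 mm wide (y), 70 mm high, with a grey pull bar on its top edge; 86 mm high in all. Chips on its -x face. Origin at the middle of its bottom edge, z up. It starts upright in one of the three grooves of the stand, which one varies
- card_grip (a point): centre of the card's pull bar, 78 mm above its bottom edge; the bar is 10 mm thick (x), 70 mm long (y), 16 mm high; axes as the card's. In the stand neighbouring cards are 48 mm away in x
- card_face (a point): point on the chip side of the card, 6 mm out (card's -x) from the middle of the board and 45 mm above its bottom edge
- card_stand: black card stand fixed to the bench, 150 (x) x 138 (y) mm, with three grooves along y, 48 mm apart in x, floor 8 mm and groove walls about 38 mm above the bench; the grooves are 5 mm wide, the cards stand loosely in them and are lifted straight out. Origin at the centre of its underside
- narrow_card_a: narrow circuit card, 80 mm wide and 71 mm high in all, standing in the stand; to be left there. Origin at the middle of its bottom edge
- narrow_card_b: second narrow circuit card, same size, in the stand; to be left there
- cover_angle (a joint): angle of the hinged grey cover, rad: 0 shut, 1.80 leaning back open against its stop (the start). It turns about the case's y axis at point hinge; nearly free, it falls by itself to the stop or shut; the whole cover weighs 0.3 to 0.65 kg
- hinge (a point): middle of the hinge line of the cover, at the back of the case's rim, 83 mm behind the case's centre and 98 mm above its underside; the axis runs along y of the case
- handle (a point): steel bow handle on the cover's free edge: round bar 11 mm thick, straight for 92 mm along y, 36 mm beyond the edge. The point lies at the middle of the bar, 212 mm from the hinge axis; axes turn with the cover: x from the bar to the cover's edge, y along the bar. Open, the bar is topmost, 300 mm above the bench, and can be pinched from above; being round it may turn between the fingers
- stay_screw (a point): centre of the black knurled stay screw (17 mm) on the cover's left side (+y of the case), 80 mm from the hinge axis; it travels along the slot of the quadrant with the cover
- index_mark (a point): the point of the stay quadrant's slot marked by the small steel index clip; 80 mm from the hinge axis, in the same plane as stay_screw. The quadrant is a slotted steel arc on the case's left side, centred on the hinge, with a tick every 10 degrees; it reaches 92 mm from the hinge, the clip 103 mm, so they stand up to 195 mm above the bench: carry the card over or round them
- index_angle (a joint): where the index clip has been set, on the same scale as the cover's angle: the cover is at the mark when joint cover_angle equals this. 0.80 to 1.15 rad, varies; stiff, not to be moved
- cutters: side cutters 148 mm long lying on the bench, to be left alone; origin under its centre
- driver: screwdriver 138 mm long lying on the bench, to be left alone; origin under its centre
- tape_ring: roll of masking tape 58 mm across, 25 mm high, behind the case, to be left alone
- cover: the hinged grey cover itself, a sheet 178 x 230 mm and 3 mm thick with 10 to 18 mm turned-down edges, handle and stay screw fixed to it; origin on the hinge axis (same point as point hinge), axes turn with it: at angle 0 (shut) they are the case's

How it is judged:
By the outcome, as a careful person would: the job done as asked, in the order asked, and still so for the second after the job is handed in, while the arm keeps its last pose, push and grip.
It also fails if it takes over 48 s, if anything falls off the work surface, if the arm or the gripper's body presses on something with over 40 N, if the wrist force passes 120 N, or if a joint passes its speed limit or range.

## Working session

There is one attempt and no reset: what is moved stays moved. The work goes in short steps, each a Python script; the robot and the scene stay as the last script left them, time stands still between calls to the robot, and variables do not carry over. Pictures are saved under pics/ and viewed, at most 10 in all, crops included, and the job is handed in when it is done.

```bash
mkdir -p pics; cat > h.py <<'E'
import numpy as np, cv2
from plant import *
def cam(n):
    if n=="wrist":
        p=np.array(read_eef_pos());R=np.array(read_tool_rot())
    c=read_camera(n)
    if n=="wrist":
        T=np.eye(4);T[:3,:3]=R;T[:3,3]=p
        M=T@np.array(c["hand_eye"]); c["origin"]=M[:3,3];c["orientation"]=M[:3,:3]
    c["f"]=384/2/np.tan(np.radians(c["fovy"])/2)
    return c
def cloud(c):
    z=c["z_map"].astype(float);v,u=np.mgrid[:384,:512]
    P=np.stack([(u-c["cx"])/c["f"]*z,(v-c["cy"])/c["f"]*z,z],-1)
    W=P@np.array(c["orientation"]).T+np.array(c["origin"]); W[z<=0]=np.nan
    return W
def proj(c,p):
    q=np.array(c["orientation"]).T@(np.array(p)-np.array(c["origin"]))
    return q[:2]/q[2]*c["f"]+[c["cx"],c["cy"]]
def save(c,n,s=1):
    cv2.imwrite("pics/"+n,c["frame"][...,::-1])
E
python3 - <<'E'
from h import *
ims=[]
for n in ("scene","top"):
    c=cam(n);W=cloud(c);np.savez(n+".npz",W=W,**{k:c[k] for k in c})
    save(c,n+".png");print(n,np.round(c["origin"]),np.round(c["orientation"],2).tolist())
    for q in ("case","card","card_grip","card_face","card_stand","narrow_card_a","handle","stay_screw","index_mark","cover","cutters","driver","tape_ring","slot_mouth"):
        for d in search_frame(n,q)[:3]:
            u,v=np.round(d["at"]).astype(int);print(q,round(d["conf"],2),u,v,np.round(W[v,u]))
print(read_t())
E
```

```text
scene [ -74.  503. 1050.] [[-0.6, -0.62, 0.51], [-0.8, 0.46, -0.39], [0.01, -0.64, -0.77]]
case 0.71 283 167 [ 591. -131.   59.]
card 0.6 152 252 [556. 323.  68.]
card_grip 0.63 153 252 [560. 319.  60.]
card_grip 0.42 277 130 [ 615. -118.  194.]
card_stand 0.55 166 278 [503. 322.  12.]
narrow_card_a 0.74 162 264 [504. 322.  79.]
narrow_card_a 0.54 176 282 [460. 314.  46.]
handle 0.94 275 127 [ 619. -113.  205.]
stay_screw 0.81 272 126 [ 626. -109.  206.]
cover 0.8 274 128 [ 622. -113.  200.]
cutters 0.6 245 261 [431. 126.  -2.]
cutters 0.59 152 253 [555. 324.  66.]
cutters 0.36 356 169 [ 486. -341.    6.]
driver 0.48 355 167 [ 490. -339.   13.]
tape_ring 0.8 191 186 [719. 110.  18.]
slot_mouth 0.72 282 166 [ 594. -130.   61.]
slot_mouth 0.39 274 128 [ 622. -113.  200.]
top [ 407.   17. 1241.] [[-0.01, -0.99, 0.14], [-1.0, 0.0, -0.02], [0.02, -0.14, -0.99]]
case 0.87 287 202 [ 565. -127.   41.]
card 0.67 153 206 [551. 322.  54.]
card_grip 0.7 283 199 [ 581. -118.    5.]
card_grip 0.66 154 204 [554. 310.  87.]
card_face 0.57 153 206 [551. 322.  54.]
card_stand 0.57 161 225 [491. 305.   6.]
narrow_card_a 0.65 157 232 [464. 299.  83.]
narrow_card_a 0.48 156 217 [513. 306.  75.]
handle 0.71 280 201 [ 574. -108.   -0.]
handle 0.62 290 175 [ 623. -117.  213.]
stay_screw 0.57 286 174 [ 626. -105.  215.]
stay_screw 0.53 346 223 [ 495. -331.   23.]
cover 0.65 290 176 [ 621. -118.  207.]
cutters 0.58 214 243 [429. 122.   1.]
tape_ring 0.49 218 163 [711. 111.   0.]
slot_mouth 0.32 213 243 [429. 126.  -1.]
1.5
```

View pics/scene.png

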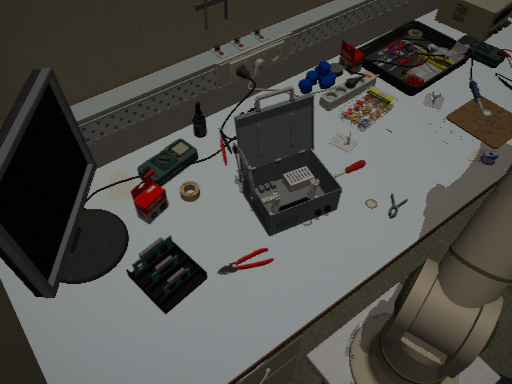

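View pics/top.png

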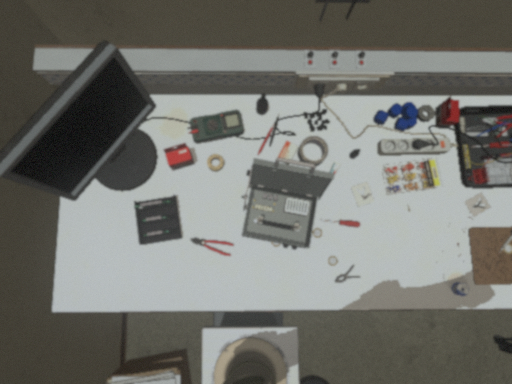

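The scene view shows the case at about (285,185), open with its handle near (275,97), and the stand at (167,272) holding three cards. The top view agrees: stand (158,219), case (280,212), with a slight yaw on the case. I'll look closer with the wrist camera.

```bash
python3 - <<'E'
from h import *
print(np.round(read_tool_rot(),2).tolist())
c=cam("wrist");print(np.round(c["hand_eye"],2).tolist(),c["fovy"],c["cx"],c["cy"])
R=np.array([[0,1,0],[1,0,0],[0,0,-1.]])
for R in (np.array([[0,1,0],[1,0,0],[0,0,-1.]]),np.array([[0,-1,0],[-1,0,0],[0,0,-1.]])):
    for p in ([520,-120,500],[500,310,300],[500,310,75],[550,-120,90],[630,-120,290],[500,-120,260],[580,80,260]):
        q=ik(p,R);print(p,None if q is None else np.round(q,2))
for n in ("scene","top"):
    W=np.load(n+".npz")["W"]
    # stand
    m=(W[...,0]>400)&(W[...,0]<640)&(W[...,1]>200)&(W[...,1]<420)&(W[...,2]>15)&(W[...,2]<120)
    P=W[m];print(n,len(P),np.round(np.percentile(P,[1,50,99],axis=0)))
    m=(W[...,0]>450)&(W[...,0]<760)&(W[...,1]>-280)&(W[...,1]<40)&(W[...,2]>85)&(W[...,2]<108)
    P=W[m];r=cv2.minAreaRect(P[:,:2].astype(np.float32));print("rim",len(P),r)
    m=(W[...,0]>450)&(W[...,0]<800)&(W[...,1]>-280)&(W[...,1]<40)&(W[...,2]>280)
    P=W[m];print("handle",len(P),np.round(P.mean(0)) if len(P) else 0, P[:,2].max() if len(P) else 0)
E
```

```text
[[0.97, 0.25, -0.0], [0.25, -0.97, 0.0], [-0.0, -0.0, -1.0]]
[[0.0, -0.96, -0.27, 68.56], [1.0, 0.0, 0.0, 1.45], [-0.0, -0.27, 0.96, -141.58], [0.0, 0.0, 0.0, 1.0]] 61.805529346813884 255.8697310186123 188.8886584395708
[520, -120, 500] [ 0.6   0.2  -0.6   1.61  0.11  1.37 -0.01]
[500, 310, 300] [ 0.02  0.53 -1.01  1.8   0.5   1.09 -1.17]
[500, 310, 75] [-0.37  0.68 -0.42  2.02  0.52  0.55 -1.16]
[550, -120, 90] [ 0.34  0.62 -0.33  2.07  0.4   0.5  -0.28]
[630, -120, 290] [ 0.44  0.48 -0.5   1.72  0.27  1.01 -0.16]
[500, -120, 260] [ 0.5   0.35 -0.49  2.02  0.22  0.82 -0.12]
[580, 80, 260] [ 0.17  0.45 -0.57  1.87  0.3   0.91 -0.55]
[520, -120, 500] [-0.81  0.3   1.29  1.68 -0.29  1.38 -2.62]
[500, 310, 300] [ 0.06  0.57 -1.1   1.8   0.56  1.13  1.92]
[500, 310, 75] [ 0.02  0.92 -1.11  1.99  1.06  0.96  1.49]
[550, -120, 90] [-0.17  0.65  0.42  2.11 -0.55  0.5  -2.47]
[630, -120, 290] [-0.55  0.67  1.12  1.78 -0.67  1.13 -2.35]
[500, -120, 260] [-0.62  0.52  1.13  2.08 -0.6   0.91 -2.3 ]
[580, 80, 260] [ 0.47  0.61 -1.1   1.85  0.62  1.07  2.27]
scene 2548 [[440. 242.  16.]
 [507. 321.  39.]
 [600. 395.  94.]]
rim 720 ((518.7470703125, -92.10711669921875), (236.1959228515625, 175.3719940185547), 79.61885833740234)
handle 240 [ 635. -115.  303.] 313.11545953741415
top 856 [[438. 237.  16.]
 [512. 310.  38.]
 [636. 408.  95.]]
rim 278 ((521.4141845703125, -98.1821060180664), (229.99098205566406, 169.91720581054688), 82.15039825439453)
handle 193 [ 636. -120.  306.] 313.48369400885167
```

```bash
python3 - <<'E'
from h import *
R=np.array([[0,1,0],[1,0,0],[0,0,-1.]])
move_ptp([490,-130,380],R)
def look(n):
    c=cam("wrist");W=cloud(c);np.savez(n+".npz",W=W,**{k:c[k] for k in c});save(c,n+".png")
    for q in ("case","card","card_grip","card_face","card_stand","narrow_card_a","handle","stay_screw","index_mark","slot_mouth"):
        for d in search_frame("wrist",q)[:3]:
            u,v=np.round(d["at"]).astype(int);print(q,round(d["conf"],2),u,v,np.round(W[v,u]))
look("w1")
print(read_t())
move_ptp([505,300,330],R)
look("w2")
print(read_t())
E
```

```text
case 0.7 352 126 [608. -97. 124.]
handle 0.81 408 138 [631. -99. 224.]
stay_screw 0.83 404 136 [629. -98. 219.]
index_mark 0.68 333 15 [564.  12. 182.]
slot_mouth 0.73 355 125 [609. -95. 131.]
4.475
case 0.97 264 324 [519.  14.  31.]
card 0.76 295 134 [552. 326.  93.]
card_grip 0.75 300 136 [558. 323.  92.]
card_face 0.68 294 136 [552. 322.  87.]
card_face 0.39 224 142 [466. 313.  66.]
card_stand 0.81 253 136 [503. 317.  38.]
narrow_card_a 0.87 256 138 [507. 319.  77.]
narrow_card_a 0.64 221 145 [464. 311.  78.]
narrow_card_a 0.37 394 247 [718. 146.  23.]
slot_mouth 0.75 265 324 [521.  15.  32.]
6.6167
```

View pics/w1.png

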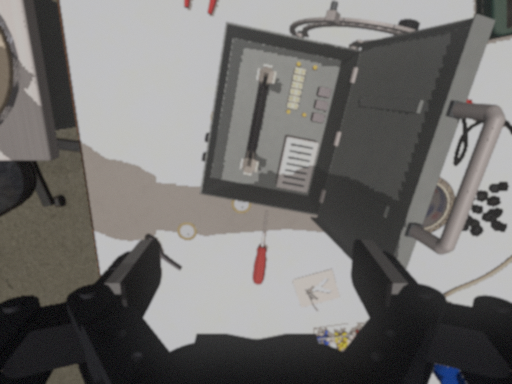

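View pics/w2.png

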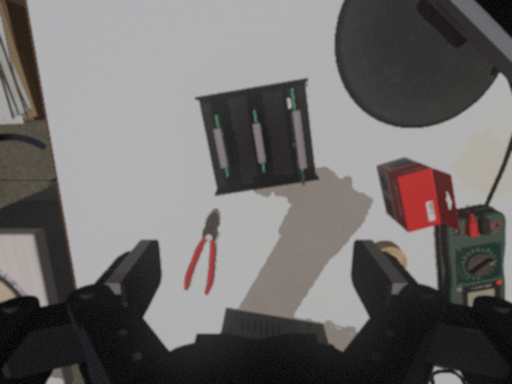

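w1 shows the case yawed, with rim corners at about (230,25), (205,193), (318,212) and (357,43). The guides are at (268,73) and (249,165), the clip at (333,15) and the screw knob at (408,25). w2 shows the full-width card in the rearmost groove, bar at (297,140), and the narrow cards at (258,142) and (222,150). Next I'll fit the poses.

```bash
python3 - <<'E'
from h import *
def axis(P):
    m=np.median(P,0)
    for _ in range(3):
        P=P[np.linalg.norm(P[:,:2]-m[:2],axis=1)<120]; 
    r=cv2.minAreaRect(P[:,:2].astype(np.float32)); return r
d=np.load("w2.npz");W=d["W"]
m=(W[...,0]>520)&(W[...,0]<600)&(W[...,1]>250)&(W[...,1]<400)&(W[...,2]>88)&(W[...,2]<102)
P=W[m];print("bar",len(P),P.mean(0),np.percentile(P[:,2],[5,50,95]),axis(P), cv2.fitLine(P[:,:2].astype(np.float32),cv2.DIST_HUBER,0,.01,.01).ravel())
m=(W[...,0]>430)&(W[...,0]<530)&(W[...,1]>250)&(W[...,1]<400)&(W[...,2]>70)&(W[...,2]<102)
P=W[m];print("narrow",len(P),np.percentile(P[:,2],[5,50,95,99]))
m=(W[...,0]>420)&(W[...,0]<600)&(W[...,1]>200)&(W[...,1]<420)&(W[...,2]>30)&(W[...,2]<46)
P=W[m];print("stand",len(P),axis(P),np.median(P[:,2]))
m=W[...,2]<12; m&=(W[...,0]>430)&(W[...,1]>200); print("bench z",np.nanmedian(W[m][:,2]))
d=np.load("w1.npz");W=d["W"];v,u=np.mgrid[:384,:512]
m=(W[...,2]>90)&(W[...,2]<105)&(u<365)&(u>190)&(v>15)&(v<225)
P=W[m];r=cv2.minAreaRect(P[:,:2].astype(np.float32));print("rim",len(P),r,np.median(P[:,2]))
m=(W[...,2]>75)&(W[...,2]<92)&(u<300)&(u>230)&(v>50)&(v<185)
n,l,s,ce=cv2.connectedComponentsWithStats(m.astype(np.uint8))
for i in range(1,n):
    if s[i,4]>15:
        Q=W[l==i];print("guide",s[i],Q.mean(0),cv2.minAreaRect(Q[:,:2].astype(np.float32)))
m=(W[...,2]>292)
P=W[m];print("handle",len(P),P.mean(0),np.percentile(P[:,2],[50,95]),cv2.minAreaRect(P[:,:2].astype(np.float32)))
m=(u>280)&(u<425)&(v<45)&(W[...,2]>105)
for (a,b) in ((333,15),(333,8),(408,24),(404,26),(412,24)): print(a,b,W[b,a])
E
```

```text
bar 516 [557.10533628 319.78018498  92.61691747] [90.85183763 92.67489504 94.02730418] ((557.487060546875, 318.92596435546875), (10.273283958435059, 70.09581756591797), 8.964703559875488) [ 1.5750784e-01 -9.8751771e-01  5.5710651e+02  3.1986859e+02]
narrow 681 [75.39589222 77.65901224 79.03073107 79.70841878]
stand 2586 ((509.81805419921875, 312.22076416015625), (149.42218017578125, 138.07713317871094), 9.098689079284668) 37.04669216190973
bench z -1.1606334459394816
rim 2191 ((517.0653686523438, -95.41215515136719), (233.6053009033203, 170.70567321777344), 78.94805145263672) 96.95276494858041
guide [256  64  20  19 223] [503.53329367 -32.49515951  82.57337722] ((503.59674072265625, -32.22774887084961), (20.839313507080078, 24.161182403564453), 78.54964447021484)
guide [239 157  19  18 192] [ 479.72270308 -154.45183037   82.63793812] ((479.52142333984375, -154.67428588867188), (21.012266159057617, 23.907289505004883), 78.7994384765625)
handle 43546 [ 501.36426568 -122.65776918  438.37709436] [448.60066344 471.45486499] ((542.4898681640625, -142.80096435546875), (244.30979919433594, 101.8132095336914), 12.846931457519531)
333 15 [564.42571743  12.44661508 181.54211123]
333 8 [564.23601015  18.65110256 180.65873987]
408 24 [636.50285504   4.29751089 182.70847629]
404 26 [632.82628259   2.53417872 182.85199995]
412 24 [639.3000655    3.81891091 185.04675276]
```

```bash
cat >> h.py <<'E'
def Rz(a):
    s,c=np.sin(a),np.cos(a);return np.array([[-s,c,0],[c,s,0],[0,0,-1.]])
E
python3 - <<'E'
from h import *
a=np.radians(9.0);R=Rz(a)
move_ptp([557.3,319.2,190],R)
c=cam("wrist");W=cloud(c);save(c,"w3.png")
m=(abs(W[...,0]-557)<40)&(abs(W[...,1]-319)<75)&(W[...,2]>88)&(W[...,2]<102)
P=W[m];r=cv2.minAreaRect(P[:,:2].astype(np.float32));print(len(P),r,np.median(P[:,2]))
p=np.array(r[0]); 
if not(len(P)>200 and np.linalg.norm(p-[557.3,319.2])<6 and 60<max(r[1])<76): p=np.array([557.3,319.2]);print("fallback")
print(move_l([p[0],p[1],82],max_speed=100,f_stop=15))
clamp(60);print(read_gripper_width(),read_grasp_force(),read_eef_pos())
f0=read_wrist_force()
print(move_l([p[0],p[1],330],max_speed=150))
print(read_gripper_width(),f0,read_wrist_force(),read_t())
E
```

```text
1118 ((557.4042358398438, 319.2032470703125), (9.956957817077637, 69.54198455810547), 9.309918403625488) 92.77001839982223
False
0.09018273539737356 60.85282802581787 [557.58854104 319.35576897  82.25119017]
False
0.09673426328490436 [ 0.53198123 -0.38555651  3.12219805] [-0.10538834  0.52849303  0.05074981] 11.0333
```

```bash
python3 - <<'E'
from h import *
y=-0.193;R=Rz(y)
move_l([491.6,-93.5,330],R,max_speed=250)
c=cam("wrist");W=cloud(c);np.savez("w4.npz",W=W,**{k:c[k] for k in c});save(c,"w4.png")
print(read_gripper_width(),read_t(),read_eef_pos())
E
```

```text
0.09540116216198205 12.9083 [491.78904699 -92.3125307  330.04868333]
```

View pics/w4.png

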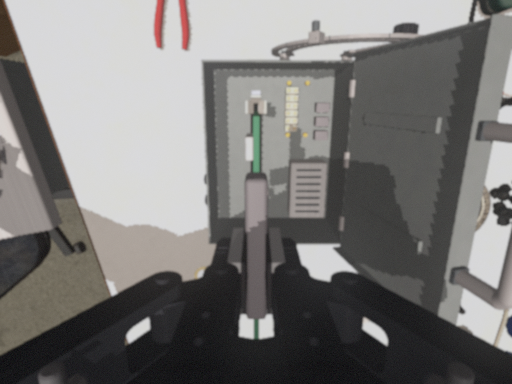

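The card hangs straight at column 256, the left guide at (257,105) lines up with it, and the case rim spans rows 62–243. I'll check the slot position in case coordinates.

```bash
python3 - <<'E'
from h import *
y=-0.193;A=np.array([[np.cos(y),-np.sin(y)],[np.sin(y),np.cos(y)]])
for n in("w1","w4"):
    W=np.load(n+".npz")["W"];L=W.copy();L[...,:2]=(W[...,:2]-[491.6,-93.5])@A
    X,Y,Z=L[...,0],L[...,1],L[...,2]
    m=(Z>92)&(Z<103)&(X>-55)&(X<75)
    for s in(1,-1):
        k=m&(s*Y>90)&(s*Y<130);print(n,"rim",s,k.sum(),np.round(np.percentile(Y[k],[2,10,50,90,98]),1) if k.any() else 0)
    m=(Z>92)&(Z<103)&(abs(Y)<95);k=m&(X<-40)&(X>-80);print(" front rim x",k.sum(),np.round(np.percentile(X[k],[2,10,50,90,98]),1))
    k=m&(X>90)&(X<125);print(" back rim x",k.sum(),np.round(np.percentile(X[k],[2,10,50,90,98]),1))
    for s in(1,-1):
        k=(Z>70)&(Z<91)&(abs(X)<20)&(s*Y>45)&(s*Y<85);print(" guide",s,k.sum(),[np.round(np.percentile(q[k],[2,50,98]),1) for q in(X,Y,Z)] if k.any() else 0)
# held card
k=(Z>235)&(Z<345)&(abs(X)<12)&(abs(Y)<66)
for lo,hi in((250,320),(320,338)):
    q=k&(Z>lo)&(Z<=hi);print(lo,q.sum(),[np.round(np.percentile(v[q],[2,50,98]),1) for v in(X,Y,Z)] if q.any() else 0)
print((np.array(read_eef_pos())[:2]-[491.6,-93.5])@A)
E
```

```text
w1 rim 1 327 [107.2 107.4 108.4 109.8 117.1]
w1 rim -1 236 [-109.6 -109.3 -108.  -107.4 -107.1]
 front rim x 335 [-59.9 -59.5 -58.4 -57.5 -57.4]
 back rim x 623 [104.  105.1 108.  109.3 109.8]
 guide 1 245 [array([-11.6,   0.2,  11.6]), array([52.2, 62.3, 72.3]), array([73. , 82.5, 87.5])]
 guide -1 211 [array([-11.6,   0.3,  11.3]), array([-72.4, -62. , -52. ]), array([72.6, 82.8, 87.6])]
w4 rim 1 297 [107.7 107.9 108.9 110.  117.1]
w4 rim -1 67 [-109.2 -108.8 -107.6 -107.1 -106.8]
 front rim x 401 [-59.7 -59.4 -58.2 -57.3 -57.2]
 back rim x 770 [104.2 105.2 108.1 109.4 109.8]
 guide 1 280 [array([-11.6,   0. ,  11.7]), array([52.9, 62.3, 72.4]), array([74. , 83.6, 87.6])]
 guide -1 0 0
250 235 [array([-4.8, -2.7,  1.4]), array([38.5, 45.7, 61.2]), array([285.2, 308.6, 310.2])]
320 702 [array([-9.2,  0.5,  9.6]), array([-56.1,  36.2,  60.4]), array([323.5, 325.2, 337.6])]
[-0.04222442  1.20168183]
```

```bash
python3 - <<'E'
from h import *
p=[491.6,-93.5];A=lambda:np.round(read_eef_pos(),2)
move_l(p+[172],max_speed=180);dwell(.1);print(A())
e=np.array(p)-A()[:2]; print(e)
f0=np.array(read_wrist_force())
s=move_l(p+[130],max_speed=60,f_stop=10);print(s,A(),np.round(read_wrist_force()-f0,1))
if not s:
    s=move_l(p+[80],max_speed=60,f_stop=12);print(s,A(),np.round(read_wrist_force()-f0,1))
c=cam("wrist");save(c,"w5.png");np.save("w5.npy",cloud(c))
print(read_gripper_width(),read_t())
E
```

```text
[492.19 -93.5  172.96]
[-0.59  0.  ]
False [491.73 -93.38 130.05] [-0.2  0.6 -0.7]
True [491.57 -93.44  83.66] [-0.7 -0.   5.5]
0.09902027058246281 15.6583
```

View pics/w5.png

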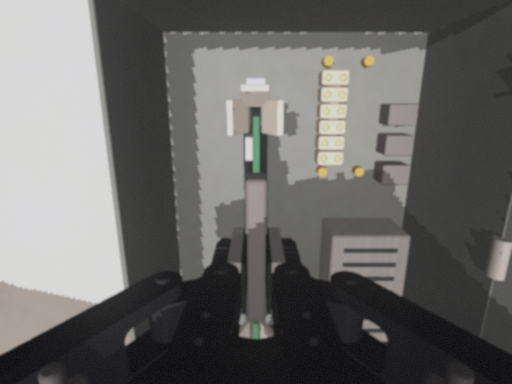

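The card is in the guides and stopped at TCP z 83.7, against 84.3 expected when home. I'll release it, back off, and check the bar height.

```bash
python3 - <<'E'
from h import *
y=-0.193;A=np.array([[np.cos(y),-np.sin(y)],[np.sin(y),np.cos(y)]])
let_go();print(read_gripper_width(),read_eef_pos(),read_wrist_force())
p=[491.6,-93.5]
move_l(p+[230],max_speed=180)
c=cam("wrist");W=cloud(c);np.savez("w6.npz",W=W,**{k:c[k] for k in c});save(c,"w6.png")
L=W.copy();L[...,:2]=(W[...,:2]-p)@A;X,Y,Z=np.moveaxis(L,-1,0)
k=(abs(X)<12)&(abs(Y)<45)&(Z>88)&(Z<125);print(k.sum(),[np.round(np.percentile(v[k],[5,50,95]),1) for v in(X,Y,Z)])
k=(abs(X)<80)&(abs(Y)<130)&(Z>95)&(Z<100);print("rim z",np.median(Z[k]))
for s in(1,-1):
    k=(abs(X)<12)&(s*Y>0)&(s*Y<34)&(Z>88)&(Z<125);print(s,np.median(Z[k]),np.median(X[k]))
for q in("index_mark","stay_screw","handle"):
    for d in search_frame("wrist",q)[:2]:
        u,v=np.round(d["at"]).astype(int);print(q,d["conf"],u,v,L[v,u])
print(read_t())
E
```

```text
1.0032630527042024 [491.01995867 -93.59633114  83.91258275] [ 0.5065179  -0.17732978 -0.53975227]
891 [array([-5.1, -0.6,  4.5]), array([-30.1,   2.5,  31.8]), array([92.8, 94.6, 95.9])]
rim z 96.47381963575657
1 94.58878543683113 0.21492536288234385
-1 94.73664419583605 -0.6648789522528582
index_mark 0.81 351 6 [ 50.64082714 114.0910711  180.80038305]
stay_screw 0.97 453 158 [124.67758452  30.77046918 170.38160516]
handle 0.58 456 159 [125.85303637  30.37311651 171.69200636]
17.5417
```

View pics/w6.png

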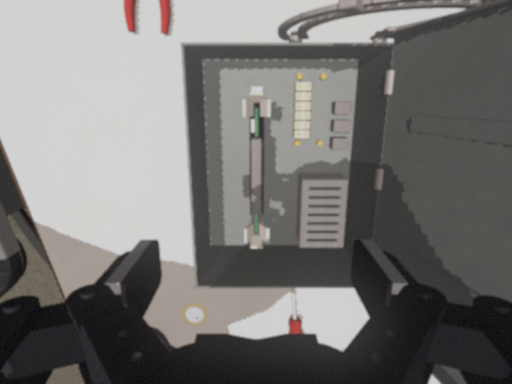

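The bar top reads 94.6, plus about 1.3 mm camera bias, which makes 96, so the card is home and upright. The clip is at about 0.975 rad. Next I'll measure the handle and check reach along the arc.

```bash
cat >> h.py <<'E'
yaw=-0.193;S=np.array([491.6,-93.5])
C=np.array([[np.cos(yaw),-np.sin(yaw),0],[np.sin(yaw),np.cos(yaw),0],[0,0,1.]])
def bar(th,k,off=19,r=212,th0=1.8):
    t=k*(th-th0);Ry=np.array([[np.cos(t),0,np.sin(t)],[0,1,0],[-np.sin(t),0,np.cos(t)]])
    R=C@Ry@np.array([[0,1,0],[1,0,0],[0,0,-1.]])
    b=C@np.array([108-r*np.cos(th),0,98+r*np.sin(th)])+[S[0],S[1],0]
    return b+off*R[:,2],R
E
python3 - <<'E'
from h import *
v,u=np.mgrid[:384,:512]
for n in("w1","w4"):
    W=np.load(n+".npz")["W"];L=W.copy();L[...,:2]=(W[...,:2]-S)@C[:2,:2];X,Y,Z=np.moveaxis(L,-1,0)
    k=(u>400)&(Z>298)&(Z<320)&(X>130)&(abs(Y)<60)
    print(n,k.sum(),[np.round(np.percentile(q[k],[2,50,98]),1) for q in(X,Y,Z)])
    k=(Z>297)&(Z<320)&(X>130)&(abs(Y)<35)&(u>400)
    for lo in range(290,314,4):
        q=(u>400)&(abs(Y)<35)&(X>130)&(Z>lo)&(Z<lo+4);print(lo,q.sum(),np.median(X[q]) if q.any() else 0)
print(bar(1.8,0))
for k in(0,.3,.6):
    for th in(1.8,1.4,.97): q=ik(*bar(th,k));print(k,th,None if q is None else np.round(q,2))
E
```

```text
w1 3035 [array([143.9, 147.1, 153.6]), array([-50.7,   6.1,  52.5]), array([299.5, 308.7, 311.2])]
290 0 0
294 0 0
298 3 146.0995069278704
302 287 145.1140161422644
306 1130 146.94060423787448
310 491 149.75924362894384
w4 991 [array([143.5, 145.5, 149. ]), array([-52.9, -37.5,  -6.2]), array([298.7, 306.1, 310.4])]
290 0 0
294 0 0
298 9 146.0935471436271
302 216 145.24641550031293
306 207 145.56986439568763
310 6 146.37828530367688
(array([ 644.8673318 , -123.4534337 ,  285.45569775]), array([[ 0.19180405,  0.98143324,  0.        ],
       [ 0.98143324, -0.19180405,  0.        ],
       [ 0.        ,  0.        , -1.        ]]))
0 1.8 [ 0.51  0.53 -0.62  1.68  0.35  1.04 -0.42]
0 1.4 [ 0.56  0.42 -0.65  1.86  0.31  0.96 -0.42]
0 0.97 [ 0.59  0.35 -0.67  2.07  0.3   0.81 -0.45]
0.3 1.8 [ 0.51  0.53 -0.62  1.68  0.35  1.04 -0.42]
0.3 1.4 [ 0.57  0.37 -0.65  1.94  0.34  0.81 -0.46]
0.3 0.97 [ 0.56  0.25 -0.62  2.23  0.43  0.49 -0.58]
0.6 1.8 [ 0.51  0.53 -0.62  1.68  0.35  1.04 -0.42]
0.6 1.4 [ 0.56  0.33 -0.63  2.02  0.4   0.65 -0.51]
0.6 0.97 [ 0.11  0.17 -0.1   2.43  1.08  0.12 -1.24]
```

```bash
python3 - <<'E'
from h import *
p,R=bar(1.77,0)
move_l([491.6,-93.5,400],max_speed=250)
move_l(p+[0,0,110],R,max_speed=200)
print(move_l(p,max_speed=120,f_stop=15),read_eef_pos()-p)
clamp(60);print(read_gripper_width(),read_grasp_force(),read_wrist_force(),read_t())
for th in np.arange(1.70,1.19,-.1):
    q,Rr=bar(th,.3,th0=1.77);move_l(q,Rr,max_speed=110)
    print(round(th,2),np.round(read_eef_pos()-q,1),np.round(read_wrist_force(),1),round(read_gripper_width(),3))
c=cam("wrist");W=cloud(c);np.savez("w7.npz",W=W,**{k:c[k] for k in c});save(c,"w7.png")
L=W.copy();L[...,:2]=(W[...,:2]-S)@C[:2,:2]
for q in("index_mark","stay_screw","handle"):
    for d in search_frame("wrist",q)[:2]:
        u,v=np.round(d["at"]).astype(int);print(q,d["conf"],u,v,L[v,u])
print(read_t())
E
```

```text
False [0.40422008 0.08509997 0.82209093]
0.1061386518048187 58.44147026538849 [-2.04930524  1.75782771  3.41091326] 21.0333
1.7 [-0.1  0.   0.2] [ 1.9  0.5 -0.6] 0.107
1.6 [ 0.7 -0.1  0.6] [ 0.6 -0.8  5.9] 0.105
1.5 [ 0.6 -0.   0.2] [-0.1 -0.3  6.3] 0.106
1.4 [ 1.2 -0.1  0.4] [-0.1  0.2  5.6] 0.103
1.3 [ 0.6 -0.  -0. ] [-1.   0.1  3.9] 0.105
1.2 [0.4 0.  0.4] [-3.9  0.5 11. ] 0.103
index_mark 0.62 220 138 [36.47235676 18.90508455  4.92577563]
index_mark 0.58 247 19 [ 46.57146511 119.32377702 177.96453952]
stay_screw 0.63 64 15 [-125.40774486  152.81880213    8.04011457]
stay_screw 0.24 247 19 [ 46.57146511 119.32377702 177.96453952]
handle 0.89 270 146 [ 38.08781019  49.48550043 294.64902419]
23.2
```

View pics/w7.png

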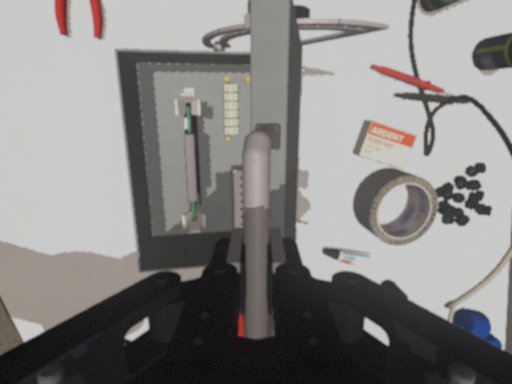

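The handle is held with the cover at about 1.2. The clip shows near (247,15) and the knurled screw near (302,12), just right of the cover. I'll compute both angles about the hinge from the depth data.

```bash
python3 - <<'E'
from h import *
for n in("w1","w4","w6","w7"):
    W=np.load(n+".npz")["W"];L=W.copy();L[...,:2]=(W[...,:2]-S)@C[:2,:2];X,Y,Z=np.moveaxis(L,-1,0);Z=Z+1.2
    rx,rz=108-X,Z-98;r=np.hypot(rx,rz);a=np.arctan2(rz,rx)
    k=(Y>105)&(Y<150)&(Z>130)&(r<115)
    q=k&(r>95)&(a<1.25)
    if q.any():print(n,"clip",q.sum(),np.round(np.percentile(a[q],[2,50,98]),3),np.round(np.percentile(r[q],[2,50,98])),np.round(np.percentile(Y[q],[2,50,98])))
    print("  Ymax hist",[(y,int((k&(Y>=y)&(Y<y+3)).sum()),round(float(np.median(a[k&(Y>=y)&(Y<y+3)])),3) if (k&(Y>=y)&(Y<y+3)).any() else None) for y in range(105,150,3)])
    q=k&(Y>122)
    if q.any():print("  screw?",q.sum(),np.round(np.percentile(X[q],[2,50,98]),1),np.round(np.percentile(Z[q],[2,50,98]),1),np.round(np.percentile(Y[q],[2,50,98]),1))
E
python3 -c "
import cv2;a=cv2.imread('pics/w7.png')[0:60,190:400];b=cv2.imread('pics/w1.png')[0:60,280:490]
cv2.imwrite('pics/crop1.png',cv2.resize(cv2.vconcat([a,b]),None,fx=3.5,fy=3.5,interpolation=cv2.INTER_CUBIC))"
```

```text
w1 clip 220 [0.905 0.958 0.996] [ 96. 101. 103.] [113. 120. 131.]
  Ymax hist [(105, 161, 1.801), (108, 157, 1.801), (111, 406, 1.726), (114, 347, 1.161), (117, 714, 1.188), (120, 86, 0.998), (123, 100, 1.715), (126, 85, 1.717), (129, 23, 0.964), (132, 0, None), (135, 0, None), (138, 0, None), (141, 0, None), (144, 0, None), (147, 0, None)]
  screw? 238 [ 46.8 119.8 133.7] [174.7 181.8 186.2] [122.2 125.7 130.6]
w4 clip 285 [0.902 0.961 0.998] [ 96. 102. 104.] [114. 120. 131.]
  Ymax hist [(105, 217, 1.801), (108, 227, 1.803), (111, 433, 1.74), (114, 235, 1.258), (117, 933, 1.266), (120, 142, 1.186), (123, 128, 1.716), (126, 128, 1.713), (129, 37, 0.968), (132, 0, None), (135, 0, None), (138, 0, None), (141, 0, None), (144, 0, None), (147, 0, None)]
  screw? 348 [ 46.8 119.8 133.4] [173.  181.5 186.6] [122.1 125.7 130.3]
w6 clip 233 [0.901 0.952 0.997] [ 95. 102. 104.] [113. 115. 118.]
  Ymax hist [(105, 476, 1.802), (108, 473, 1.801), (111, 1106, 1.715), (114, 718, 1.07), (117, 1447, 1.054), (120, 11, 0.757), (123, 0, None), (126, 0, None), (129, 0, None), (132, 0, None), (135, 0, None), (138, 0, None), (141, 0, None), (144, 0, None), (147, 0, None)]
w7 clip 135 [0.901 0.925 0.945] [ 99. 102. 103.] [114. 120. 131.]
  Ymax hist [(105, 26, 1.272), (108, 24, 1.271), (111, 30, 1.267), (114, 264, 1.555), (117, 1345, 1.543), (120, 77, 1.266), (123, 83, 1.281), (126, 82, 1.276), (129, 13, 0.928), (132, 0, None), (135, 0, None), (138, 0, None), (141, 0, None), (144, 0, None), (147, 0, None)]
  screw? 209 [45.9 82.4 90.6] [177.  181.4 183.9] [122.1 125.7 130.1]
```

View pics/crop1.png

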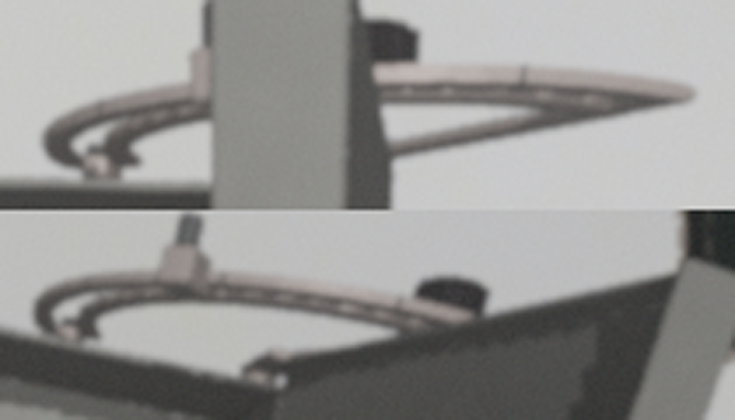

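```bash
cat >> h.py <<'E'
def loc(W):
    L=W.copy();L[...,:2]=(W[...,:2]-S)@C[:2,:2];L[...,2]+=1.2;return L
def report(n,W,th):
    L=loc(W);X,Y,Z=np.moveaxis(L,-1,0);rx,rz=108-X,Z-98;r=np.hypot(rx,rz);a=np.arctan2(rz,rx)
    q=(Y>108)&(Y<150)&(r>100.5)&(r<106)&(a>.7)&(a<1.25)
    print(n,"clip outer",q.sum(),np.round(np.percentile(a[q],[1,50,99]),3) if q.any() else 0)
    q=(Y>122)&(Y<135)&(r<95)&(r>60)&(abs(a-th)<.3)&(Z>120)
    if q.any():
        e=np.percentile(X[q],[1,99]);print("  knob",q.sum(),np.round(e,1),"angle from right edge",np.round(np.arccos((108-e[1]+8.5)/80),3),"from mid",np.round(np.arccos((108-e.mean())/80),3),"med a",np.median(a[q]))
    # sheet plane
    u=rx*np.cos(th)+rz*np.sin(th);w=-rx*np.sin(th)+rz*np.cos(th)
    q=(abs(Y)<95)&(u>30)&(u<165)&(abs(w)<14)
    for _ in range(4):
        if q.sum()<50: break
        z=np.polyfit(u[q],w[q],1);q&=abs(w-np.polyval(z,u))<2
    if q.sum()>50: print("  sheet",q.sum(),"angle",round(th+np.arctan(z[0]),4),"offset",round(z[1],1))
E
python3 - <<'E'
from h import *
for n,t in(("w1",1.8),("w4",1.8),("w6",1.8),("w7",1.23)): report(n,np.load(n+".npz")["W"],t)
for th in(1.1,1.02,.96):
    q,Rr=bar(th,.3,th0=1.77);move_l(q,Rr,max_speed=90)
    print(th,np.round(read_eef_pos()-q,1),np.round(read_wrist_force(),1),round(read_gripper_width(),3))
dwell(.2)
c=cam("wrist");W=cloud(c);np.savez("w8.npz",W=W,**{k:c[k] for k in c});save(c,"w8.png");report("w8",W,.99)
c=cam("scene");W=cloud(c);np.savez("s2.npz",W=W,**{k:c[k] for k in c});save(c,"s2.png");report("s2",W,.99)
print(read_t())
a=cv2.imread('pics/w8.png')[0:100,190:390];b=cv2.imread('pics/s2.png')[75:175,200:400]
cv2.imwrite('pics/crop2.png',cv2.resize(cv2.vconcat([a,b]),None,fx=3,fy=3,interpolation=cv2.INTER_CUBIC))
E
```

```text
w1 clip outer 153 [0.903 0.95  0.995]
  knob 158 [116.6 134.5] angle from right edge 1.798 from mid 1.792 med a 1.7562146826459937
  sheet 13255 angle 1.8 offset -0.0
w4 clip outer 204 [0.9   0.95  0.993]
  knob 234 [116.4 134.5] angle from right edge 1.797 from mid 1.79 med a 1.7455642960901867
  sheet 20017 angle 1.7997 offset 0.1
w6 clip outer 157 [0.9   0.946 0.994]
  sheet 22229 angle 1.7991 offset 0.1
w7 clip outer 126 [0.899 0.926 0.945]
  knob 159 [78.3 90.9] angle from right edge 1.245 from mid 1.274 med a 1.2943591831687467
  sheet 1825 angle 1.2331 offset 3.1
1.1 [ 0.2  0.1 -0.1] [-4.1  1.6  7.4] 0.103
1.02 [0.7 0.  0.2] [-5.7  0.8 10. ] 0.107
0.96 [-0.4  0.2 -0. ] [-11.3   2.9  15.3] 0.102
w8 clip outer 58 [0.941 0.979 1.024]
  knob 224 [57.4 72.1] angle from right edge 0.982 from mid 0.999 med a 1.0425350424312239
  sheet 6227 angle 0.9903 offset 3.2
s2 clip outer 19 [0.893 0.948 1.008]
  knob 53 [41.  86.1] angle from right edge 1.181 from mid 0.982 med a 1.0040285744688782
24.5083
```

View pics/crop2.png

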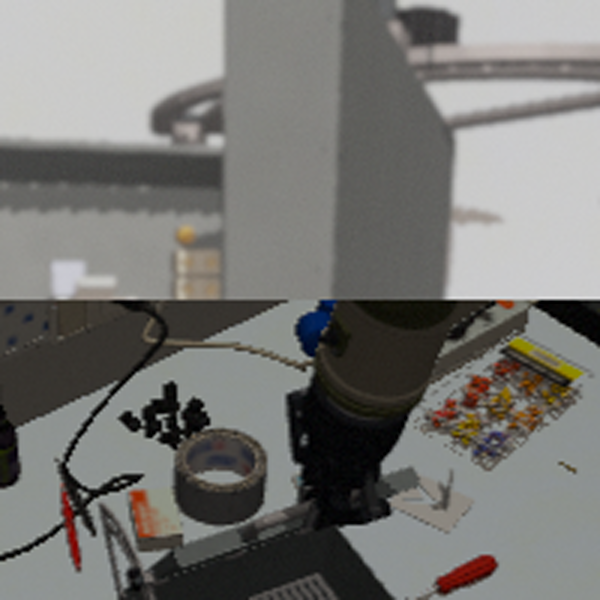

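Plane-fitting the cover sheet gives exactly 1.800 at the start and 0.990 now. The clip's outer face spans 0.902–0.995, so the mark is at about 0.949. I'll move there and correct.

```bash
python3 - <<'E'
from h import *
T=.949
q,Rr=bar(.919,.3,r=212.6,th0=1.77);move_l(q,Rr,max_speed=50);dwell(.5)
print(np.round(read_eef_pos()-q,1),np.round(read_wrist_force(),1),round(read_gripper_width(),3))
c=cam("wrist");W=cloud(c);save(c,"w9.png");report("w9",W,T);report("w9",cloud(cam("wrist")),T)
W=cloud(cam("top"));report("top",W,T)
print(read_t())
E
```

```text
[ 0.6 -0.1  0.1] [-7.4  2.8  8.2] 0.1
w9 clip outer 165 [0.92  0.964 0.991]
  knob 161 [57.  69.7] angle from right edge 0.946 from mid 0.978 med a 1.0234167096224984
  sheet 6933 angle 0.952 offset 3.2
w9 clip outer 176 [0.919 0.965 0.992]
  knob 163 [56.5 70.1] angle from right edge 0.952 from mid 0.978 med a 1.0236543305673549
  sheet 6937 angle 0.952 offset 3.2
top clip outer 15 [0.896 0.953 0.988]
  knob 16 [55.3 69. ] angle from right edge 0.934 from mid 0.96 med a 1.0049266750443948
  sheet 1168 angle 0.9517 offset 2.2
25.475
```

```bash
python3 -c "
from h import *
print(read_grasp_force(),read_eef_pos());print(hand_in())"
```

```text
61.82527542114258 [476.38243185 -90.44718631 248.7615234 ]
the job is handed in; nothing more can be done
None
```

The card is fully home in the case guides and released, and the cover is held by its handle at about 0.952 rad, against about 0.949 measured for the clip; the job is handed in at about 26 s, result not yet reported.

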